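# Turn a specimen turntable and swing the lens over the dish

### The arm

A 7-joint arm with a two-finger parallel gripper is mounted at the origin on a cart in front of the work surface, level with it; the furniture and walls round the work are solid. World frame = base frame: x ahead of the robot, y to its left, z up, the work surface at z = 0. Lengths are in m, angles in rad, forces in N, time in s.
With the tool pointing down it reaches from about 0.4 to 0.925 m from the base axis. Payload 4.1 kg.
Tool frame: the origin (TCP) lies on the centre line of the jaws, within the pads' length; the fingertips stand robot.tip_reach ahead of it and the grasp point (between the pads) is the TCP (robot.tip_reach is the distance from the TCP to the fingertips, in m); z points along the fingers, y is the direction in which the jaws open and shut (so a half turn about z gives the same grasp; the last joint's range is limited). The gripper opens to 85 mm and grips with 20 to 120 N. Pads are 22 mm wide; open, the fingers measure 114 mm over their backs; the gripper's body (76 mm by 85 mm) begins 54 mm behind the grasp point. The pads swing forward as they close: fully open they stand 13 mm farther back than shut.
Start: joints at [1.241, 0.398, 0.045, 1.537, -0.019, 1.207, -0.051], TCP at [0.149, -0.633, 0.25] pointing down, gripper open.
Joint ranges: [-2.82, 2.82], [-0.49, 2.23], [-1.37, 1.46], [0, 2.46], [-1.36, 4.5], [0.23, 2], [-2.94, 2.94]. Speed limits (rad/s): [2.57, 2.57, 3.14, 3.14, 3.14, 3.14, 3.14].

### API

Orientations are given as a 3x3 rotation matrix whose columns are the frame's x, y, z axes.
In Python, from workcell import monitor, imaging, workorder, robot gives the robot as it stands.
- The arm moves only by the tool step_arm, never from a script. Its argument "increments" is a list of rows, each an object with "dp": the shift along the tool's x, y, z in m, a list of three; "twist": the turn, a rotation vector about the tool's x, y, z in rad, a list of three. In form: [{"dp": [dx, dy, dz], "twist": [wx, wy, wz]}, ...]. A call has 1 to 10 rows; each row shifts and turns the commanded pose from where the row before left it, along the tool's axes as they then stand; what a row does not reach is not made up. A row lasts 1/8 s, in which the tool goes at most 62.5 mm and 10.7 degrees, less where a joint would pass 70% of its speed; a pose out of reach is approached as far as the arm can. A call is refused whole if a number of a shift passes 0.0625 or a number of a turn 0.188, either way. A call with a gripper value outside its range is refused whole. "gripper" is the opening in per cent of the stroke, from 0 (shut) to 100 (fully open), set as the call begins (left out, the last holds). The fingers move at their own pace and stop on an object; "newtons" is the grip in N (left out, the last holds). Time passes only in rows, so rows that do not move let the fingers close. It gives the time, the measured TCP pose, the force and the opening at its end, in the units of the state.
- monitor.read_state(): the state, without advancing time (a new reading comes with each control period).
- imaging.snapshot(name): name is "side" or "top"; returns a dict with "pixels" (384x512x3 uint8, red, green, blue), "K" (3x3 intrinsics, pixels), "k1" (the pictures are not rectified: a ray, as slopes to the right and down, at radius r is drawn at 1 + k1 r^2 times it, then the intrinsics apply), "T" (4x4, takes a point from camera to world coordinates). Camera axes: x right, y up, looking along -z (the intrinsics and any distortion apply to the point x, -y, -z); pixel columns grow to the right and rows downward; lengths in m; the calibration is good to about 2 mm. A picture is of the moment at which its call begins. There is no depth.
- workorder.close_job(): hands the job in, once; it reports no verdict.
The state is a dict: "clock": time; "joint_positions": joint angles; "qvel": joint speeds; "effort": joint torques, N m; "eef_pos": TCP position; "eef_rot": TCP orientation; "contact_force": force on the tool from outside, world axes, zero at the start; "moment": the same for the moment, N m; "gripper_width": finger opening in m.
Only numpy, scipy, OpenCV 4.12 (cv2) and the standard library are available. Lean on these libraries where they do the work, as an engineer would, in place of code of your own. Each camera call takes 0.05 s, during which the arm holds its last target. There are 200 camera calls.

### The job

Set up the petri dish for inspection: push on an arm of the three-armed turntable with a fingertip to turn it until the arm with the petri dish lies straight above the base beam and points at the lens post, then push the swing lens round until it is centred above the dish. Push gently, leave the dish and the small cap lying in their pans without touching or lifting them, and leave the dropper bottle, the jar and the marker where they stand.

Things in the scene. Friction and masses are not known exactly. Their poses are not given: they have to be found in the camera images.
- hub (a point): centre of the turntable's axis, 42 mm above the work surface, half-way up the arms; hub 44 mm across, top at 59 mm. Fixed to the aluminium base: a beam 44 mm wide, 12 mm high, from 50 mm behind the hub to 280 mm beyond it, and a cross foot 170 mm long, 10 mm high, under the hub. Its y axis runs along the beam to the lens post.
- turntable (a joint): angle about the upright hub axis, 0 at the start wherever the arms stand, growing anticlockwise from above, up to 6.28 either way. Friction 0.08 N m holds it where it is left; no spring, stop or click. Three steel arms 120 degrees apart, 14 mm wide, 36 to 48 mm above the surface, are bare from 22 to 90 mm from the axis: push them sideways there.
- pan_dish (a point): centre of the floor (42 mm above the surface) of the pan that holds the petri dish, 130 mm from the axis; turns with the turntable. Each arm ends in such a round grey pan, 79 mm across, its lip 48 mm above the surface.
- pan_cap (a point): centre of the floor of the pan that holds the small cap; the next pan anticlockwise from the dish's, seen from above. The third pan is empty.
- dish_center (a point): centre of the loose glass petri dish, 68 mm across, 18 mm high, lying in its pan; its top is 60 mm above the surface. This point lies 9 mm above the pan's floor
- cap_center (a point): centre of the loose clear small cap, 28 mm across, 9 mm high, lying in the next pan
- station (a point): the fixed point above the beam, 130 mm from the hub and 44 mm above the surface, over which the middle of the dish's pan must come and above which the lens must be centred
- lens_post (a point): pivot of the swing lens: top of the upright post on the beam, 250 mm from the hub, at the height (106 mm) of the middle of the lens arm. The pivot head is 30 mm across and reaches up to 118 mm. Axes as for the hub
- lens_arm (a joint): angle of the swing lens about its upright post: 0 when it lies above the beam with the lens over the station, -1.7 to -1.1 at the start (swung aside towards the robot), growing anticlockwise from above; free from -2.0 to 0.9. Friction 0.08 N m holds it where it is left; no spring, no stop at 0.
- lens_center (a point): centre of the round black-rimmed lens, 63 mm over its rim, 12 mm high (100 to 112 mm above the surface), 120 mm from the post. A straight black bar 12 mm wide and high joins it to the pivot head, bare from 15 to 89 mm from the post: push it sideways there with the fingertips 90 to 95 mm above the surface, clear over the dish.
- dropper_center (a point): loose brown dropper bottle with a red bulb, 33 mm across, 99 mm high, a bystander; point half-way up
- jar_center (a point): loose white screw jar, 47 mm across, 56 mm high, a bystander; point half-way up
- blue_marker_center (a point): loose marker pen with a blue cap, 126 mm long, 18 mm thick, lying on the table, a bystander; point at its middle

How it is judged:
By the outcome, as a careful person would: the job done as asked, in the order asked, and still so for the second after the job is handed in, with the robot touching nothing.
It also fails if it takes over 67 s, if anything falls off the work surface, if the arm or the gripper's body presses on something with over 40 N, if the wrist force passes 120 N, or if a joint passes its speed limit or range.

## Working session

There is one attempt and no reset: what is moved stays moved. The work goes in short steps, Python scripts to look and compute and a tool call to move; the robot and the scene stay as the last step left them, time stands still between calls to the robot, and variables do not carry over. Pictures are saved under pics/ and viewed, about 8 in all and at most 12, crops included, and the job is handed in when it is done.

Besides the shell and the picture viewer there is one more tool, called after "Call:" as name(argument=value, ...), one argument or row to a line, values as JSON. step_arm: Moves the arm, as the interface text tells. Its arguments: {"type":"object","properties":{"increments":{"type":"array"},"gripper":{"type":"number"},"newtons":{"type":"number"}},"required":["increments"]}

```bash
mkdir -p pics; cat > h.py <<'E'
import numpy as np, cv2
from workcell import monitor, imaging, workorder, robot
def snap(n,f):
    s=imaging.snapshot(n); cv2.imwrite(f'pics/{f}.png',s['pixels'][:,:,::-1]); np.savez(f'pics/{f}.npz',**{k:s[k] for k in('K','k1','T')}); return s
def px2w(s,u,v,z):
    K=s['K'];k1=float(s['k1']);T=s['T']
    d=np.array([(u-K[0,2])/K[0,0],(v-K[1,2])/K[1,1]]);p=d.copy()
    for _ in range(30): p=d/(1+k1*(p@p))
    r=T[:3,:3]@np.array([p[0],-p[1],-1.]);o=T[:3,3]
    return o+r*(z-o[2])/r[2]
def w2px(s,P):
    c=np.linalg.inv(s['T'])@np.r_[P,1];p=np.array([c[0],-c[1]])/-c[2];p=p*(1+float(s['k1'])*(p@p))
    return p*[s['K'][0,0],s['K'][1,1]]+s['K'][:2,2]
def load(f): return dict(np.load(f'pics/{f}.npz'))
E
python3 - <<'E'
from h import *
for n in('top','side'):
    s=snap(n,n+'0'); print(s['K'],s['k1'],s['T'].round(3))
print(robot.tip_reach,monitor.read_state())
for n in('top','side'):
    i=cv2.imread(f'pics/{n}0.png'); cv2.imwrite(f'pics/{n}0b.png',cv2.resize(i,(800,600),interpolation=cv2.INTER_CUBIC))
E
```

```text
[[413.45224235   0.         254.27431514]
 [  0.         413.45224235 191.84192053]
 [  0.           0.           1.        ]] -0.07727140489105165 [[-0.061  0.975 -0.214  0.352]
 [-0.998 -0.059  0.016 -0.087]
 [ 0.003  0.214  0.977  1.051]
 [ 0.     0.     0.     1.   ]]
[[415.09594414   0.         257.52269341]
 [  0.         415.09594414 196.07453875]
 [  0.           0.           1.        ]] -0.046046554230192945 [[-0.985  0.12  -0.125  0.419]
 [-0.173 -0.623  0.763  0.704]
 [ 0.014  0.773  0.634  0.759]
 [ 0.     0.     0.     1.   ]]
0.019 {'clock': 0.1, 'joint_positions': array([ 1.24098939,  0.39915255,  0.0450486 ,  1.53773198, -0.01869306,
        1.206945  , -0.05068932]), 'qvel': array([ 0.0004355 , -0.00094371,  0.00060828, -0.00148722,  0.00189146,
        0.00060143, -0.00036267]), 'effort': array([ 3.01375716e-03, -4.76264513e+01,  1.36999838e+00, -2.54949993e+01,
        1.19762117e-02,  5.06831551e-03,  1.69140026e-05]), 'eef_pos': array([ 0.14858988, -0.63223401,  0.24935508]), 'eef_rot': array([[ 9.73455936e-01,  2.28873854e-01, -5.48073202e-04],
       [ 2.28874469e-01, -9.73454407e-01,  1.73074232e-03],
       [-1.37402609e-04, -1.81024135e-03, -9.99998352e-01]]), 'contact_force': array([-0.11560988,  0.28297826,  0.09884902]), 'moment': array([-0.01454817,  0.03948088,  0.00816278]), 'gripper_width': 0.08567162190201949}
```

View pics/top0b.png

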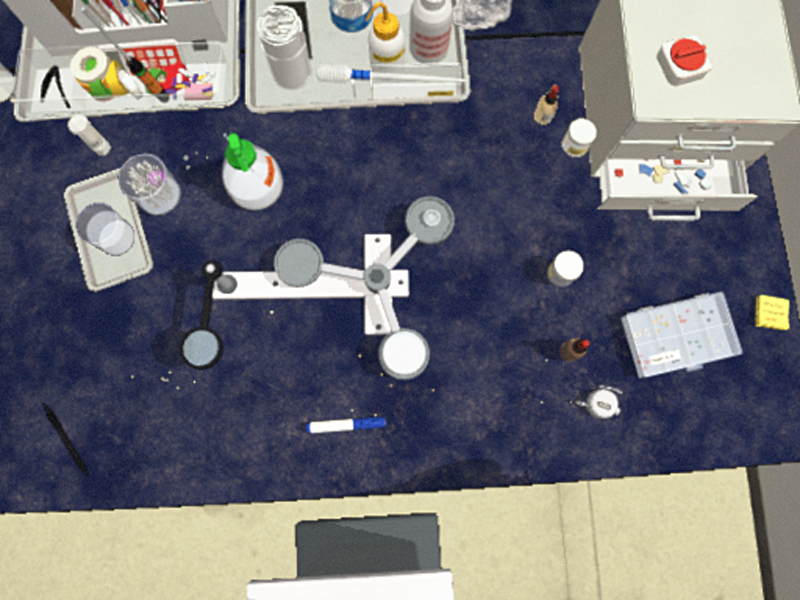

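View pics/side0b.png

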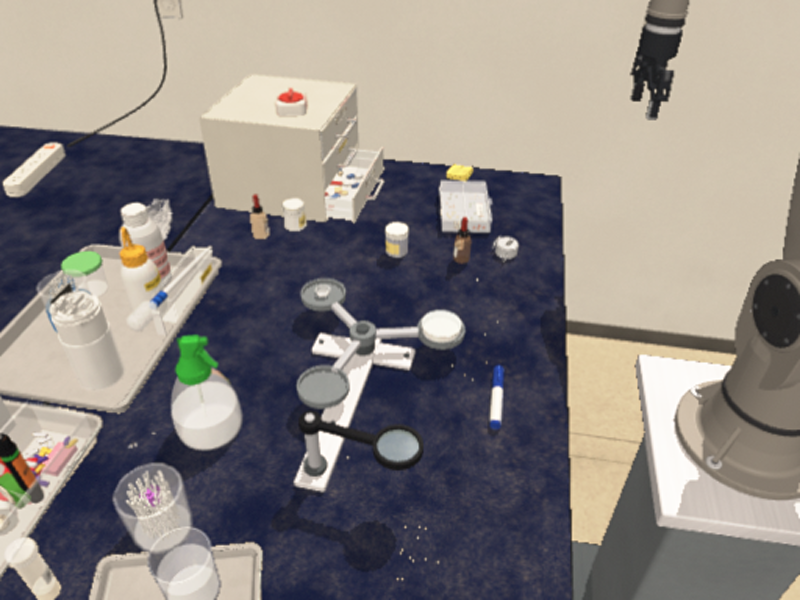

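The top view (800 px wide) shows the hub at (377,276) and the dish pan at (404,354). The cap pan is at (430,220) and the empty pan at (298,263). The post head is at (212,268) and the lens at (201,348). The marker is at (346,425), the brown dropper at (573,348) and the jar at (566,268). The side view agrees, and the arm is out of the way.

```bash
python3 - <<'E'
from h import *
s=load('top0');a=.64
P={n:px2w(s,u*a,v*a,z) for n,u,v,z in [('hub',377,273,.059),('dish',404.5,353,.060),('cap',430,219,.048),('empty',298,262,.048),('post',212,268,.118),('lens',201,348,.112),('marker',346,425,.01),('beamL1',216,297,.012),('beamL2',216,274,.012),('beamR1',409,296,.012),('beamR2',409,270,.012)]}
for n,p in P.items(): print(n,p.round(4))
h=P['hub'][:2]
for n in('dish','cap','empty','post','lens'):
    d=P[n][:2]-(P['post'][:2] if n=='lens' else h);print(n,np.hypot(*d).round(4),np.degrees(np.arctan2(d[1],d[0])).round(2))
s2=load('side0')
for n in('hub','dish','post','lens'): print(n,(w2px(s2,P[n])/a).round(1))
E
python3 - <<'E'
import cv2
i=cv2.imread('pics/top0.png')[135:245,110:300];cv2.imwrite('pics/top0c.png',cv2.resize(i,None,fx=4,fy=4,interpolation=cv2.INTER_CUBIC))
E
```

```text
hub [ 0.6146 -0.0736  0.059 ]
dish [ 0.4843 -0.1091  0.06  ]
cap [ 0.7035 -0.165   0.048 ]
empty [0.6435 0.0527 0.048 ]
post [0.6219 0.1729 0.118 ]
lens [0.5025 0.191  0.112 ]
marker [ 0.3817 -0.0102  0.01  ]
beamL1 [0.6023 0.1957 0.012 ]
beamL2 [0.6418 0.1957 0.012 ]
beamR1 [ 0.5847 -0.1236  0.012 ]
beamR2 [ 0.6289 -0.1264  0.012 ]
dish 0.1349 -164.78
cap 0.1275 -45.78
empty 0.1297 77.08
post 0.2467 88.28
lens 0.1208 171.41
hub [361.  326.9]
dish [442.7 322.3]
post [312.  415.1]
lens [400.5 442.5]
```

View pics/top0c.png

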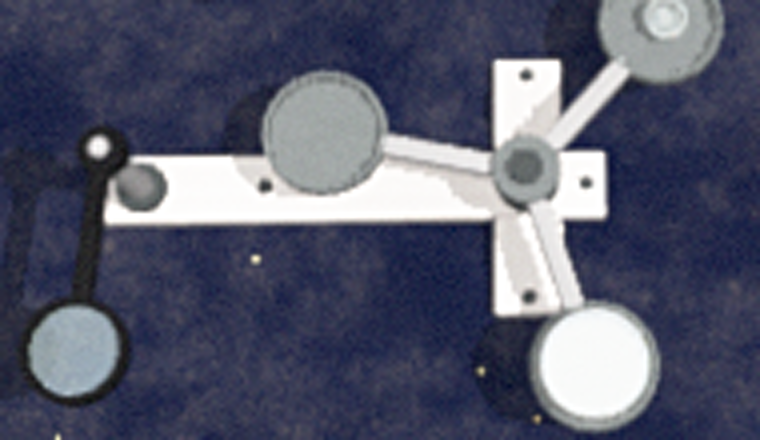

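The crop gives finer positions, in crop pixels: hub ring (525,168), post head (99,148) and lens (74,350). The pans are at (593,366), (325,132) and (661,22). The beam edges run from about (108,155) to (607,152) and from (105,226) to (607,218).

```bash
python3 - <<'E'
from h import *
s=load('top0')
f=lambda u,v,z:px2w(s,110+u/4-.4,135+v/4-.4,z)[:2]
h=f(525,168,.059);post=f(99,148,.118);lens=f(74,350,.112);pans=[f(593,366,.048),f(661,22,.048),f(325,132,.048)]
b=[f(108,155,.012),f(607,152,.012),f(105,226,.012),f(607,218,.012)]
print('hub',h,'centroid',np.mean(pans,0),'post',post,'lens',lens);print(pans)
c=np.mean(pans,0)
an=lambda d:np.degrees(np.arctan2(d[1],d[0]))
for p in pans+[post]: print(np.hypot(*(p-c)),an(p-c), np.hypot(*(p-h)),an(p-h))
print('lens',np.hypot(*(lens-post)),an(lens-post)); print('beam',b,an(b[0]-b[1]),an(b[2]-b[3]))
E
```

```text
hub [ 0.60981562 -0.07231052] centroid [ 0.61103634 -0.07284305] post [0.62194421 0.17609827] lens [0.50396705 0.19225597]
[array([ 0.48566247, -0.10679099]), array([ 0.70371081, -0.1641447 ]), array([0.64373574, 0.05240654])]
0.12988868172719947 -164.84911767728923 0.1288522732966821 -164.47868135954286
0.13009438565414494 -44.57247099227063 0.13133858050871738 -44.36422598815194
0.1294477170115112 75.36816531962268 0.12924751600424444 74.78492545974596
0.24918018198924913 87.49107276298925 0.2487047058154949 87.20474634452317
lens 0.11907847049776762 172.20150889534403
beam [array([0.64749542, 0.19999133]), array([ 0.62953349, -0.12541295]), array([0.60001743, 0.2018993 ]), array([ 0.58563685, -0.12255762])] 86.84054781323431 87.46219724312566
```

Call:
step_arm(
  increments=[
    {"dp":[0.0328,-0.0256,0],"twist":[0,0,0]},
    {"dp":[0.0328,-0.0256,0],"twist":[0,0,0]},
    {"dp":[0.0328,-0.0256,0],"twist":[0,0,0]},
    {"dp":[0.0328,-0.0256,0],"twist":[0,0,0]},
    {"dp":[0.0328,-0.0256,0],"twist":[0,0,0]},
    {"dp":[0.0328,-0.0256,0],"twist":[0,0,0]},
    {"dp":[0.0328,-0.0256,0],"twist":[0,0,0]},
    {"dp":[0.0328,-0.0256,0],"twist":[0,0,0]},
    {"dp":[0.0328,-0.0256,0],"twist":[0,0,0]},
    {"dp":[0.0328,-0.0256,0],"twist":[0,0,0]},
  ],
  gripper=0,
  newtons=20,
)

```text
clock: 1.35
eef_pos: [0.4099, -0.3073, 0.25]
eef_rot: [[0.973, 0.229, -0.001], [0.229, -0.973, 0.0], [-0.001, -0.0, -1.0]]
contact_force: [0.6, -0.1, -1.3]
gripper_width: 0.0004
```

Call:
step_arm(
  increments=[
    {"dp":[0.0328,-0.0256,0],"twist":[0,0,0]},
    {"dp":[0.0328,-0.0256,0],"twist":[0,0,0]},
    {"dp":[0.0328,-0.0256,0],"twist":[0,0,0]},
    {"dp":[0.0328,-0.0256,0],"twist":[0,0,0]},
    {"dp":[0.0328,-0.0256,0],"twist":[0,0,0]},
    {"dp":[0.0328,-0.0256,0],"twist":[0,0,0]},
    {"dp":[0,0,0],"twist":[0,0,-0.146]},
    {"dp":[0,0,0],"twist":[0,0,-0.146]},
    {"dp":[0,0,0],"twist":[0,0,-0.146]},
    {"dp":[0,0,0],"twist":[0,0,-0.146]},
  ],
)

```text
clock: 2.6
eef_pos: [0.5655, -0.114, 0.2497]
eef_rot: [[0.682, 0.731, -0.001], [0.731, -0.682, 0.0], [-0.001, -0.001, -1.0]]
contact_force: [-0.2, 0.1, 0.3]
gripper_width: 0.0002
```

Call:
step_arm(
  increments=[
    {"dp":[0,0,0],"twist":[0,0,-0.146]},
    {"dp":[0,0,0],"twist":[0,0,-0.146]},
    {"dp":[0,0,0],"twist":[0,0,-0.146]},
    {"dp":[0,0,0],"twist":[0,0,-0.146]},
    {"dp":[0,0,0],"twist":[0,0,-0.146]},
    {"dp":[0,0,0],"twist":[0,0,-0.146]},
    {"dp":[0,0,0],"twist":[0,0,-0.146]},
    {"dp":[0,0,0],"twist":[0,0,0]},
    {"dp":[0,0,0],"twist":[0,0,0]},
  ],
)

```text
clock: 3.72
eef_pos: [0.5657, -0.114, 0.25]
eef_rot: [[-0.261, 0.965, -0.0], [0.965, 0.261, -0.0], [0.0, -0.0, -1.0]]
contact_force: [0.7, 0.7, -0.1]
gripper_width: 0.0001
```

Call:
step_arm(
  increments=[
    {"dp":[0,0,0.025],"twist":[0,0,0]},
    {"dp":[0,0,0.025],"twist":[0,0,0]},
    {"dp":[0,0,0.025],"twist":[0,0,0]},
    {"dp":[0,0,0.025],"twist":[0,0,0]},
    {"dp":[0,0,0.025],"twist":[0,0,0]},
    {"dp":[0,0,0.025],"twist":[0,0,0]},
    {"dp":[0,0,0.025],"twist":[0,0,0]},
    {"dp":[0,0,0.012],"twist":[0,0,0]},
    {"dp":[0,0,0.012],"twist":[0,0,0]},
    {"dp":[0,0,0],"twist":[0,0,0]},
  ],
)

```text
clock: 4.97
eef_pos: [0.5656, -0.114, 0.0508]
eef_rot: [[-0.263, 0.965, -0.001], [0.965, 0.263, 0.0], [0.0, -0.001, -1.0]]
contact_force: [0.2, 0.4, -0.5]
gripper_width: -0.0002
```

```bash
python3 - <<'E'
from h import *
s=snap('side','side1');print(monitor.read_state()['joint_positions'].round(2))
i=cv2.imread('pics/side1.png')[150:300,160:320];cv2.imwrite('pics/side1c.png',cv2.resize(i,None,fx=4,fy=4,interpolation=cv2.INTER_CUBIC))
E
```

```text
[ 0.53  0.54 -0.52  1.88  0.36  0.82  0.09]
```

View pics/side1c.png

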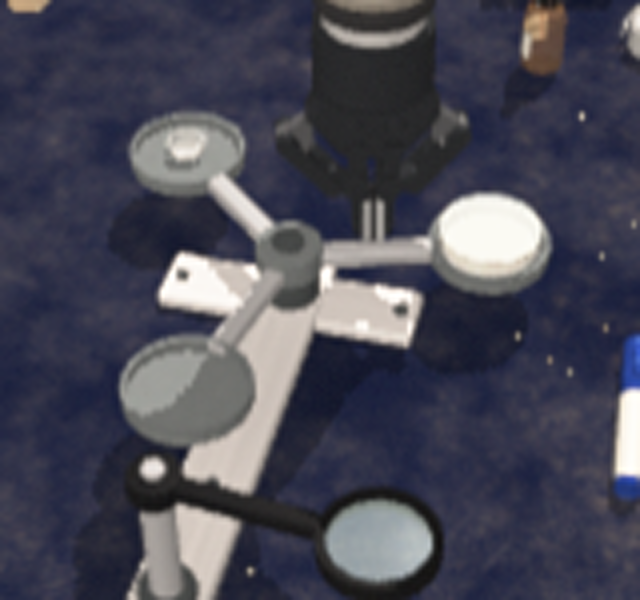

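The closed fingers are down behind the dish arm (crop ~ (375,225)), about half-way along its bare part and clear of the dish. I'll push it clockwise on an arc round the hub.

Call:
step_arm(
  increments=[
    {"dp":[0.003,0,0],"twist":[0,0,0]},
    {"dp":[0.003,0,0],"twist":[0,0,0]},
    {"dp":[0.002,0,0],"twist":[0,0,0]},
    {"dp":[0.002,0,0],"twist":[0,0,0]},
    {"dp":[0.0011,-0.0003,0],"twist":[0,0,0.02]},
    {"dp":[0.0019,-0.0006,0],"twist":[0,0,0.035]},
    {"dp":[0.0027,-0.0008,0],"twist":[0,0,0.05]},
    {"dp":[0.0027,-0.0008,0],"twist":[0,0,0.05]},
    {"dp":[0.0027,-0.0008,0],"twist":[0,0,0.05]},
    {"dp":[0.0027,-0.0008,0],"twist":[0,0,0.05]},
  ],
)

```text
clock: 6.28
eef_pos: [0.5569, -0.0916, 0.0514]
eef_rot: [[-0.008, 1.0, 0.0], [1.0, 0.008, -0.001], [-0.001, 0.0, -1.0]]
contact_force: [0.4, -0.3, 0.8]
gripper_width: -0.0001
```

Call:
step_arm(
  increments=[
    {"dp":[0.0027,-0.0008,0],"twist":[0,0,0.05]},
    {"dp":[0.0027,-0.0008,0],"twist":[0,0,0.05]},
    {"dp":[0.0027,-0.0008,0],"twist":[0,0,0.05]},
    {"dp":[0.0027,-0.0008,0],"twist":[0,0,0.05]},
    {"dp":[0.0027,-0.0008,0],"twist":[0,0,0.05]},
    {"dp":[0.0027,-0.0008,0],"twist":[0,0,0.05]},
    {"dp":[0.0027,-0.0008,0],"twist":[0,0,0.05]},
    {"dp":[0.0027,-0.0008,0],"twist":[0,0,0.05]},
    {"dp":[0.0027,-0.0008,0],"twist":[0,0,0.05]},
    {"dp":[0.0027,-0.0008,0],"twist":[0,0,0.05]},
  ],
)

```text
clock: 7.52
eef_pos: [0.5542, -0.0637, 0.0511]
eef_rot: [[0.472, 0.881, -0.002], [0.881, -0.472, -0.0], [-0.001, -0.001, -1.0]]
contact_force: [-0.5, -1.7, 1.3]
gripper_width: -0.0
```

```bash
python3 - <<'E'
from h import *
s=snap('top','top1');st=monitor.read_state();print(st['joint_positions'].round(2),st['contact_force'],st['moment'])
p=st['eef_pos'][:2]-[.611,-.073];R=st['eef_rot'];print('in tool',p@R[:2,0],p@R[:2,1],'yaw',np.degrees(np.arctan2(R[1,0],R[0,0])))
i=cv2.imread('pics/top1.png')[110:260,110:310];cv2.imwrite('pics/top1c.png',cv2.resize(i,None,fx=4,fy=4,interpolation=cv2.INTER_CUBIC))
E
```

```text
[ 0.32  0.49 -0.36  1.93  0.24  0.77 -0.66] [0.17191913 0.20888242 0.66046301] [0.00425437 0.02789785 0.02477911]
in tool -0.017893988085256766 -0.05454171501437984 yaw 61.7947245883009
```

View pics/top1c.png

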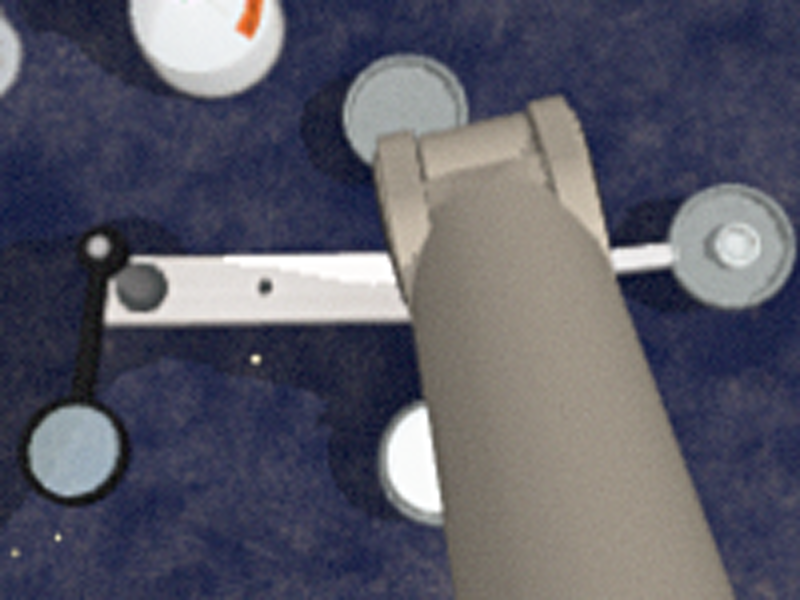

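The arms have turned as planned: the cap pan is at (733,246), the empty pan at (405,116) and the dish pan is under the forearm. Pushing on.

Call:
step_arm(
  increments=[
    {"dp":[0.0027,-0.0008,0],"twist":[0,0,0.05]},
    {"dp":[0.0027,-0.0008,0],"twist":[0,0,0.05]},
    {"dp":[0.0027,-0.0008,0],"twist":[0,0,0.05]},
    {"dp":[0.0027,-0.0008,0],"twist":[0,0,0.05]},
    {"dp":[0.0027,-0.0008,0],"twist":[0,0,0.05]},
    {"dp":[0.0027,-0.0008,0],"twist":[0,0,0.05]},
    {"dp":[0.0027,-0.0008,0],"twist":[0,0,0.05]},
    {"dp":[0.0027,-0.0008,0],"twist":[0,0,0.05]},
    {"dp":[0.0027,-0.0008,0],"twist":[0,0,0.05]},
    {"dp":[0.0027,-0.0008,0],"twist":[0,0,0.05]},
  ],
)

```text
clock: 8.82
eef_pos: [0.5652, -0.0378, 0.0508]
eef_rot: [[0.836, 0.548, -0.003], [0.548, -0.836, 0.0], [-0.002, -0.002, -1.0]]
contact_force: [-1.4, -1.2, 0.8]
gripper_width: 0.0001
```

Call:
step_arm(
  increments=[
    {"dp":[0.0027,-0.0008,0],"twist":[0,0,0.05]},
    {"dp":[0.0027,-0.0008,0],"twist":[0,0,0.05]},
    {"dp":[0.0027,-0.0008,0],"twist":[0,0,0.05]},
    {"dp":[0.0027,-0.0008,0],"twist":[0,0,0.05]},
    {"dp":[0.0027,-0.0008,0],"twist":[0,0,0.05]},
    {"dp":[0.0027,-0.0008,0],"twist":[0,0,0.05]},
    {"dp":[0.0027,-0.0008,0],"twist":[0,0,0.05]},
    {"dp":[0.0016,-0.0005,0],"twist":[0,0,0.03]},
    {"dp":[0.0011,-0.0003,0],"twist":[0,0,0.02]},
    {"dp":[0,0,0],"twist":[0,0,0]},
  ],
)

```text
clock: 10.07
eef_pos: [0.5835, -0.0238, 0.0511]
eef_rot: [[0.983, 0.181, -0.0], [0.181, -0.983, -0.0], [-0.0, -0.0, -1.0]]
contact_force: [-1.9, 0.4, -0.6]
gripper_width: -0.0002
```

```bash
python3 - <<'E'
from h import *
s=snap('top','top2');st=monitor.read_state();print(st['joint_positions'].round(2),st['contact_force'])
p=st['eef_pos'][:2]-[.611,-.073];R=st['eef_rot'];print('in tool',p@R[:2,0],p@R[:2,1],'yaw',np.degrees(np.arctan2(R[1,0],R[0,0])))
i=cv2.imread('pics/top2.png')[110:260,110:310];cv2.imwrite('pics/top2c.png',cv2.resize(i,None,fx=4,fy=4,interpolation=cv2.INTER_CUBIC))
E
```

```text
[ 0.08  0.51 -0.14  1.87  0.1   0.77 -1.51] [-2.03276969  0.07419224 -0.20846378]
in tool -0.018149947995828974 -0.0532455847642515 yaw 10.431833243118227
```

View pics/top2c.png

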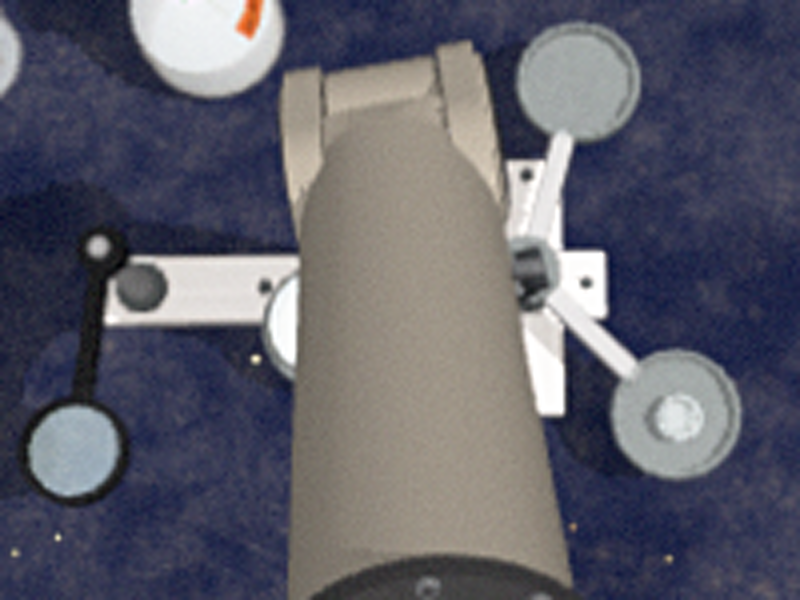

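The cap pan is at (676,414), the empty pan at (578,81), and the dish pan's left edge shows at (265,320). Next I'll work out the remaining turn.

```bash
python3 - <<'E'
from h import *
s=load('top2');f=lambda u,v,z:px2w(s,110+u/4-.4,110+v/4-.4,z)[:2]
c=f(676,414,.048);e=f(578,81,.048);C=np.array([.611,-.0728])
an=lambda d:np.degrees(np.arctan2(d[1],d[0]))
print(np.hypot(*(c-C)),an(c-C)-120+360,np.hypot(*(e-C)),an(e-C)+120, 'from chord',an(e-c)+0)
E
```

```text
0.1297758283128668 102.04871634319863 0.12998527360348658 102.05008555748992 from chord 12.022729509894425
```

Call:
step_arm(
  increments=[
    {"dp":[0.0016,-0.0005,0],"twist":[0,0,0.03]},
    {"dp":[0.0022,-0.0007,0],"twist":[0,0,0.04]},
    {"dp":[0.0022,-0.0007,0],"twist":[0,0,0.04]},
    {"dp":[0.0022,-0.0007,0],"twist":[0,0,0.04]},
    {"dp":[0.0022,-0.0007,0],"twist":[0,0,0.04]},
    {"dp":[0.0016,-0.0005,0],"twist":[0,0,0.03]},
    {"dp":[0.0011,-0.0003,0],"twist":[0,0,0.02]},
    {"dp":[0.0005,-0.0002,0],"twist":[0,0,0.01]},
    {"dp":[0.0003,-0.0001,0],"twist":[0,0,0.005]},
    {"dp":[0,0,0],"twist":[0,0,0]},
  ],
)

```text
clock: 11.38
eef_pos: [0.5973, -0.0186, 0.0514]
eef_rot: [[0.997, -0.073, 0.0], [-0.073, -0.997, -0.0], [0.0, 0.0, -1.0]]
contact_force: [-1.7, 0.8, -1.0]
gripper_width: -0.0004
```

```bash
python3 - <<'E'
from h import *
s=snap('top','top3');st=monitor.read_state();print(st['joint_positions'].round(2),st['contact_force'])
p=st['eef_pos'][:2]-[.611,-.073];R=st['eef_rot'];print('in tool',p@R[:2,0],p@R[:2,1],'yaw',np.degrees(np.arctan2(R[1,0],R[0,0])))
i=cv2.imread('pics/top3.png')[110:260,110:310];cv2.imwrite('pics/top3c.png',cv2.resize(i,None,fx=4,fy=4,interpolation=cv2.INTER_CUBIC))
E
```

```text
[ 0.02  0.52 -0.08  1.84  0.06  0.78 -1.73] [-1.51591573  0.98994431 -0.47977322]
in tool -0.01768469241790919 -0.053283798127338806 yaw -4.192110020108345
```

View pics/top3c.png

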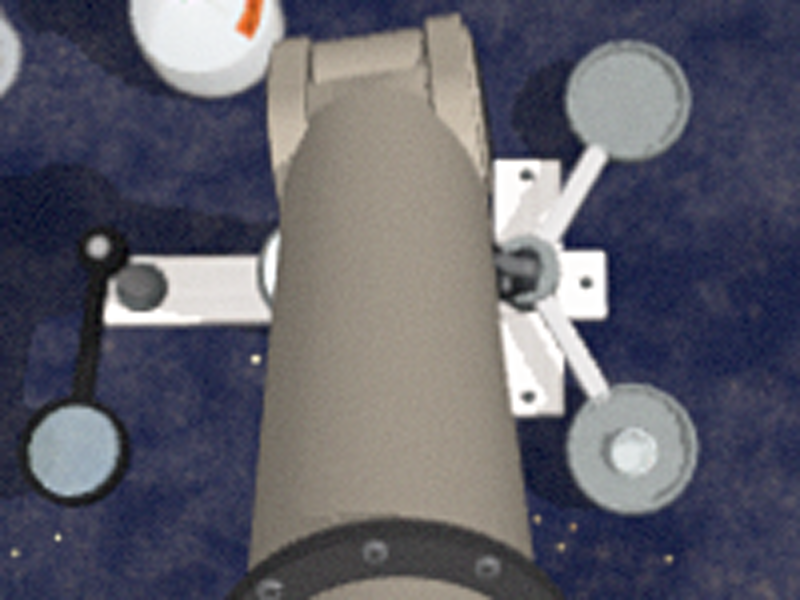

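The cap pan is at (632,449) and the empty pan at (628,100).

```bash
python3 - <<'E'
from h import *
s=load('top3');f=lambda u,v,z:px2w(s,110+u/4-.4,110+v/4-.4,z)[:2]
c=f(632,449,.048);e=f(628,100,.048);C=np.array([.611,-.0728])
an=lambda d:np.degrees(np.arctan2(d[1],d[0]))
print(np.hypot(*(c-C)),an(c-C)-120+360,np.hypot(*(e-C)),an(e-C)+120, 'from chord',an(e-c)+90)
E
```

```text
0.13020900252490972 86.67616954832101 0.13009335892647647 86.7724230842733 from chord 86.73896403654727
```

Dish arm at 86.7°, beam at about 87.3° (roughly 1 mm at the pan). I'll back off, lift, and move over to the lens's outer side. From there the turntable can be checked unobstructed.

Call:
step_arm(
  increments=[
    {"dp":[-0.005,0,0],"twist":[0,0,0]},
    {"dp":[-0.006,0,0],"twist":[0,0,0]},
    {"dp":[-0.004,0,0],"twist":[0,0,0]},
    {"dp":[0,0,-0.015],"twist":[0,0,0]},
    {"dp":[0,0,-0.025],"twist":[0,0,0]},
    {"dp":[0,0,-0.03],"twist":[0,0,0]},
    {"dp":[0,0,-0.03],"twist":[0,0,0]},
    {"dp":[0,0,-0.03],"twist":[0,0,0]},
    {"dp":[0,0,-0.02],"twist":[0,0,0]},
    {"dp":[0,0,0],"twist":[0,0,0]},
  ],
)

```text
clock: 12.68
eef_pos: [0.5838, -0.0175, 0.2041]
eef_rot: [[0.997, -0.073, 0.006], [-0.073, -0.997, -0.0], [0.006, -0.0, -1.0]]
contact_force: [-0.3, 0.1, -0.1]
gripper_width: -0.0002
```

Call:
step_arm(
  increments=[
    {"dp":[-0.0031,-0.0285,0],"twist":[0,0,0]},
    {"dp":[-0.0031,-0.0285,0],"twist":[0,0,0]},
    {"dp":[-0.0031,-0.0285,0],"twist":[0,0,0]},
    {"dp":[-0.0031,-0.0285,0],"twist":[0,0,0]},
    {"dp":[-0.0031,-0.0285,0],"twist":[0,0,0]},
    {"dp":[-0.0031,-0.0285,0],"twist":[0,0,0]},
    {"dp":[-0.0031,-0.0285,0],"twist":[0,0,0]},
    {"dp":[-0.0031,-0.0285,0],"twist":[0,0,0]},
    {"dp":[0,0,0],"twist":[0,0,-0.137]},
    {"dp":[0,0,0],"twist":[0,0,-0.137]},
  ],
)

```text
clock: 13.92
eef_pos: [0.5734, 0.2122, 0.2002]
eef_rot: [[0.979, 0.205, -0.002], [0.205, -0.979, -0.001], [-0.002, 0.0, -1.0]]
contact_force: [0.2, -0.4, 0.0]
gripper_width: -0.0002
```

Call:
step_arm(
  increments=[
    {"dp":[0,0,0],"twist":[0,0,-0.137]},
    {"dp":[0,0,0],"twist":[0,0,-0.137]},
    {"dp":[0,0,0],"twist":[0,0,-0.137]},
    {"dp":[0,0,0],"twist":[0,0,-0.137]},
    {"dp":[0,0,0],"twist":[0,0,-0.137]},
    {"dp":[0,0,0],"twist":[0,0,-0.137]},
    {"dp":[0,0,0],"twist":[0,0,-0.137]},
    {"dp":[0,0,0],"twist":[0,0,-0.137]},
    {"dp":[0,0,0],"twist":[0,0,-0.137]},
    {"dp":[0,0,0],"twist":[0,0,0]},
  ],
)

```text
clock: 15.18
eef_pos: [0.5737, 0.2114, 0.2003]
eef_rot: [[0.138, 0.99, -0.002], [0.99, -0.138, -0.0], [-0.001, -0.002, -1.0]]
contact_force: [0.8, 0.3, 0.5]
gripper_width: -0.0001
```

```bash
python3 - <<'E'
from h import *
s=snap('top','top4');st=monitor.read_state();print(st['joint_positions'].round(2),st['contact_force'],st['eef_pos'])
R=st['eef_rot'];print('yaw',np.degrees(np.arctan2(R[1,0],R[0,0])))
i=cv2.imread('pics/top4.png')[110:260,110:310];cv2.imwrite('pics/top4c.png',cv2.resize(i,None,fx=4,fy=4,interpolation=cv2.INTER_CUBIC))
E
```

```text
[-0.07  0.4  -0.46  1.68  0.2   1.11 -0.73] [ 0.08629574 -0.31820183 -0.41211818] [0.57379233 0.21147804 0.20053294]
yaw 82.01871576875268
```

View pics/top4c.png

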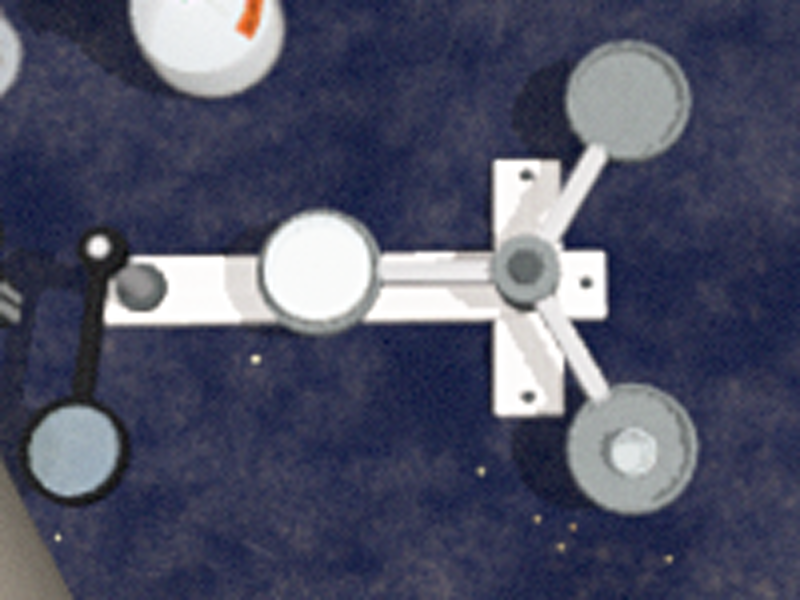

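The dish pan is at (320,271), directly over the beam, with the dish lying in it. The hub is at (525,268). The cap is at (634,450), still in its pan. The lens is at (74,450), the post head at (99,247), and the fingers are just out of frame on the left. Turntable good to about 0.5°. Now the lens.

Call:
step_arm(
  increments=[
    {"dp":[0,0,0.025],"twist":[0,0,0]},
    {"dp":[0,0,0.025],"twist":[0,0,0]},
    {"dp":[0,0,0.025],"twist":[0,0,0]},
    {"dp":[0,0,0.0145],"twist":[0,0,0]},
    {"dp":[0,0,0],"twist":[0,0,0]},
    {"dp":[-0.003,0,0],"twist":[0,0,0]},
    {"dp":[-0.003,0,0],"twist":[0,0,0]},
    {"dp":[-0.003,0,0],"twist":[0,0,0]},
    {"dp":[-0.0015,0,0],"twist":[0,0,0]},
    {"dp":[-0.0015,0,0],"twist":[0,0,0]},
  ],
)

```text
clock: 16.48
eef_pos: [0.5729, 0.2006, 0.1123]
eef_rot: [[0.136, 0.991, 0.001], [0.991, -0.136, 0.001], [0.001, 0.001, -1.0]]
contact_force: [0.2, 2.0, 1.3]
gripper_width: 0.0001
```

Call:
step_arm(
  increments=[
    {"dp":[-0.001,-0.0003,0],"twist":[0,0,-0.02]},
    {"dp":[-0.0016,-0.0005,0],"twist":[0,0,-0.03]},
    {"dp":[-0.0026,-0.0008,0],"twist":[0,0,-0.05]},
    {"dp":[-0.0026,-0.0008,0],"twist":[0,0,-0.05]},
    {"dp":[-0.0026,-0.0008,0],"twist":[0,0,-0.05]},
    {"dp":[-0.0026,-0.0008,0],"twist":[0,0,-0.05]},
    {"dp":[-0.0026,-0.0008,0],"twist":[0,0,-0.05]},
    {"dp":[-0.0026,-0.0008,0],"twist":[0,0,-0.05]},
    {"dp":[-0.0026,-0.0008,0],"twist":[0,0,-0.05]},
    {"dp":[-0.0026,-0.0008,0],"twist":[0,0,-0.05]},
  ],
)

```text
clock: 17.73
eef_pos: [0.5667, 0.1763, 0.1116]
eef_rot: [[-0.311, 0.951, -0.0], [0.951, 0.311, 0.0], [0.0, -0.0, -1.0]]
contact_force: [0.7, 1.3, 0.7]
gripper_width: 0.0003
```

Call:
step_arm(
  increments=[
    {"dp":[-0.0026,-0.0008,0],"twist":[0,0,-0.05]},
    {"dp":[-0.0026,-0.0008,0],"twist":[0,0,-0.05]},
    {"dp":[-0.0026,-0.0008,0],"twist":[0,0,-0.05]},
    {"dp":[-0.0026,-0.0008,0],"twist":[0,0,-0.05]},
    {"dp":[-0.0026,-0.0008,0],"twist":[0,0,-0.05]},
    {"dp":[-0.0026,-0.0008,0],"twist":[0,0,-0.05]},
    {"dp":[-0.0026,-0.0008,0],"twist":[0,0,-0.05]},
    {"dp":[-0.0026,-0.0008,0],"twist":[0,0,-0.05]},
    {"dp":[-0.0026,-0.0008,0],"twist":[0,0,-0.05]},
    {"dp":[-0.0026,-0.0008,0],"twist":[0,0,-0.05]},
  ],
)

```text
clock: 18.98
eef_pos: [0.5726, 0.1499, 0.1114]
eef_rot: [[-0.728, 0.685, -0.001], [0.685, 0.728, -0.0], [0.001, -0.001, -1.0]]
contact_force: [-0.5, 2.0, 0.5]
gripper_width: -0.0
```

```bash
python3 - <<'E'
from h import *
s=snap('side','side5');snap('top','top5');st=monitor.read_state();print(st['joint_positions'].round(2),st['contact_force'],st['eef_pos'])
p=st['eef_pos'][:2]-[.622,.1755];R=st['eef_rot'];print('in tool',p@R[:2,0],p@R[:2,1],'yaw',np.degrees(np.arctan2(R[1,0],R[0,0])))
a=cv2.imread('pics/top5.png')[110:260,110:260];b=cv2.imread('pics/side5.png')[180:330,150:300];cv2.imwrite('pics/m5.png',cv2.resize(np.hstack([a,b]),None,fx=2.66,fy=2.66,interpolation=cv2.INTER_CUBIC))
E
```

```text
[ 0.17  0.5  -0.65  1.8   0.36  0.96  0.18] [ 0.8867844   0.05428392 -0.13203956] [0.57282195 0.14933844 0.11132346]
in tool 0.017753943891126493 -0.052798653785457235 yaw 136.5975019317481
```

View pics/m5.png

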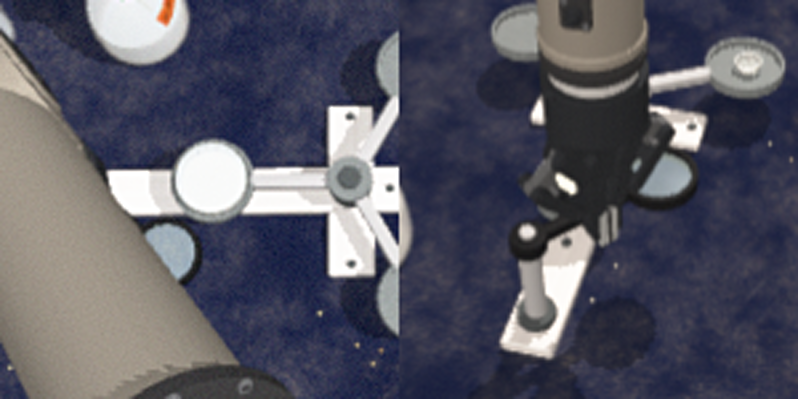

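The lens bar follows the fingers: the lens rim's right edge is at mosaic (201,255), nearing the dish at (212,180). The turntable is unmoved and the fingers are well above the dish.

Call:
step_arm(
  increments=[
    {"dp":[-0.0021,-0.0006,0],"twist":[0,0,-0.04]},
    {"dp":[-0.0026,-0.0008,0],"twist":[0,0,-0.05]},
    {"dp":[-0.0026,-0.0008,0],"twist":[0,0,-0.05]},
    {"dp":[-0.0026,-0.0008,0],"twist":[0,0,-0.05]},
    {"dp":[-0.0026,-0.0008,0],"twist":[0,0,-0.05]},
    {"dp":[-0.0026,-0.0008,0],"twist":[0,0,-0.05]},
    {"dp":[-0.0026,-0.0008,0],"twist":[0,0,-0.05]},
    {"dp":[-0.0026,-0.0008,0],"twist":[0,0,-0.05]},
    {"dp":[-0.0026,-0.0008,0],"twist":[0,0,-0.05]},
    {"dp":[-0.0026,-0.0008,0],"twist":[0,0,-0.05]},
  ],
)

```text
clock: 20.32
eef_pos: [0.5899, 0.1295, 0.1112]
eef_rot: [[-0.965, 0.264, -0.003], [0.264, 0.965, -0.002], [0.002, -0.003, -1.0]]
contact_force: [-2.0, 0.9, 0.5]
gripper_width: 0.0
```

Call:
step_arm(
  increments=[
    {"dp":[-0.0026,-0.0008,0],"twist":[0,0,-0.05]},
    {"dp":[-0.0021,-0.0006,0],"twist":[0,0,-0.04]},
    {"dp":[-0.0016,-0.0005,0],"twist":[0,0,-0.03]},
    {"dp":[-0.001,-0.0003,0],"twist":[0,0,-0.02]},
    {"dp":[-0.0005,-0.0002,0],"twist":[0,0,-0.01]},
    {"dp":[0,0,0],"twist":[0,0,0]},
  ],
)

```text
clock: 21.08
eef_pos: [0.5979, 0.1265, 0.1116]
eef_rot: [[-0.993, 0.117, -0.0], [0.117, 0.993, -0.0], [0.0, -0.0, -1.0]]
contact_force: [-1.7, -0.4, -1.3]
gripper_width: -0.0
```

```bash
python3 - <<'E'
from h import *
snap('side','side6');snap('top','top6');st=monitor.read_state();print(st['joint_positions'].round(2),st['contact_force'],st['eef_pos'])
p=st['eef_pos'][:2]-[.622,.1755];R=st['eef_rot'];print('in tool',p@R[:2,0],p@R[:2,1],'yaw',np.degrees(np.arctan2(R[1,0],R[0,0])))
a=cv2.imread('pics/top6.png')[110:235,120:260];b=cv2.imread('pics/side6.png')[200:325,160:300];cv2.imwrite('pics/m6.png',np.hstack([cv2.resize(x,None,fx=2.8,fy=2.8,interpolation=cv2.INTER_CUBIC) for x in(a,b)]))
E
```

```text
[ 0.29  0.57 -0.78  1.75  0.46  1.01  0.8 ] [-1.56488965  0.0322488  -0.80374396] [0.59799169 0.12658316 0.1117068 ]
in tool 0.01809758296927335 -0.05139779689093462 yaw 173.2558433185776
```

View pics/m6.png

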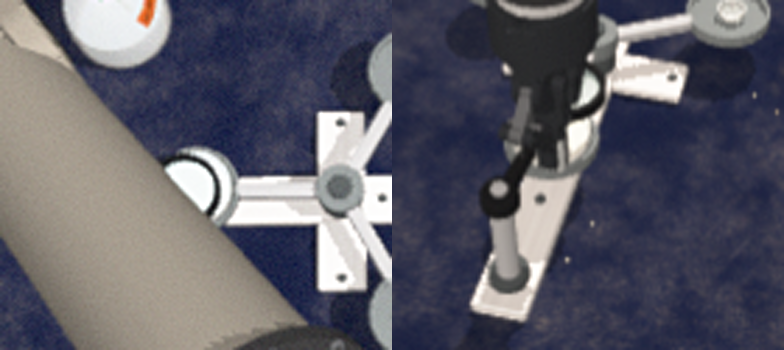

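The lens is almost over the dish (black rim arc around mosaic (165,155)–(222,195)). I'll fit the rim in the top image numerically for the remaining angle.

```bash
cat > fit.py <<'E'
from h import *
def fit(f):
    s=load(f);g=cv2.cvtColor(cv2.imread(f'pics/{f}.png'),cv2.COLOR_BGR2GRAY).astype(float)
    P=np.array([.622,.1757]);al=np.radians(np.arange(0,360,3));res=[]
    for deg in np.arange(255,275,.25):
        u=np.radians(deg);C=P+.12*np.array([np.cos(u),np.sin(u)])
        v=[]
        for a in al:
            px=w2px(s,np.r_[C+.0285*np.array([np.cos(a),np.sin(a)]),.112]);v.append(cv2.getRectSubPix(g.astype(np.float32),(1,1),tuple(map(float,px)))[0,0])
        v=np.array(v);res.append((np.sum(v<70),deg,C))
    res.sort(key=lambda r:-r[0]);print([(int(r[0]),float(r[1])) for r in res[:10]],res[0][2])
if __name__=='__main__':
    import sys;fit(sys.argv[1])
E
python3 fit.py top6
```

```text
[(55, 260.0), (55, 260.25), (55, 274.75), (54, 274.0), (54, 274.25), (54, 274.5), (53, 260.5), (53, 273.25), (53, 273.5), (52, 273.75)] [0.60116222 0.05752307]
```

The fit is ambiguous because the forearm hides half the rim. I'll push a further 3°, then back away for a clear look.

Call:
step_arm(
  increments=[
    {"dp":[-0.0008,-0.0002,0],"twist":[0,0,-0.015]},
    {"dp":[-0.001,-0.0003,0],"twist":[0,0,-0.02]},
    {"dp":[-0.0008,-0.0002,0],"twist":[0,0,-0.015]},
    {"dp":[-0.0003,-0.0001,0],"twist":[0,0,-0.005]},
    {"dp":[0,0,0],"twist":[0,0,0]},
    {"dp":[0.004,0,0],"twist":[0,0,0]},
    {"dp":[0.006,0,0],"twist":[0,0,0]},
    {"dp":[0.01,0,0],"twist":[0,0,0]},
    {"dp":[0.02,0,0],"twist":[0,0,0]},
    {"dp":[0.04,0,0],"twist":[0,0,0]},
  ],
)

```text
clock: 22.42
eef_pos: [0.521, 0.1307, 0.112]
eef_rot: [[-0.998, 0.064, 0.001], [0.064, 0.998, 0.001], [-0.001, 0.001, -1.0]]
contact_force: [-1.3, -0.1, 0.1]
gripper_width: -0.0003
```

Call:
step_arm(
  increments=[
    {"dp":[0.03,-0.01,-0.03],"twist":[0,0,0]},
    {"dp":[0.02,-0.04,-0.04],"twist":[0,0,0]},
    {"dp":[0,0.05,-0.03],"twist":[0,0,0]},
    {"dp":[0,0.05,0],"twist":[0,0,0]},
    {"dp":[0,0.05,0],"twist":[0,0,0]},
    {"dp":[0,0.05,0],"twist":[0,0,0]},
    {"dp":[0,0,0],"twist":[0,0,0]},
  ],
)

```text
clock: 23.3
eef_pos: [0.4783, 0.2886, 0.2123]
eef_rot: [[-0.999, 0.054, -0.0], [0.054, 0.999, 0.004], [0.0, 0.004, -1.0]]
contact_force: [-0.3, -0.6, 0.4]
gripper_width: -0.0001
```

```bash
python3 - <<'E'
from h import *
snap('top','top7');st=monitor.read_state();print(st['joint_positions'].round(2),st['contact_force'],st['eef_pos'])
R=st['eef_rot'];print('yaw',np.degrees(np.arctan2(R[1,0],R[0,0])))
a=cv2.imread('pics/top7.png')[120:230,120:310];cv2.imwrite('pics/m7.png',cv2.resize(a,None,fx=4,fy=4,interpolation=cv2.INTER_CUBIC))
E
python3 fit.py top7
```

```text
[ 0.15  0.4  -0.96  1.79  0.36  1.14  0.58] [-0.33446752  0.06681469 -0.05528495] [0.47912583 0.28551217 0.21180861]
yaw 176.67860491359647
[(111, 263.25), (110, 263.5), (101, 263.75), (95, 263.0), (87, 264.0), (86, 262.75), (79, 264.25), (78, 262.5), (72, 264.5), (66, 262.25)] [0.60789551 0.05653179]
```

View pics/m7.png

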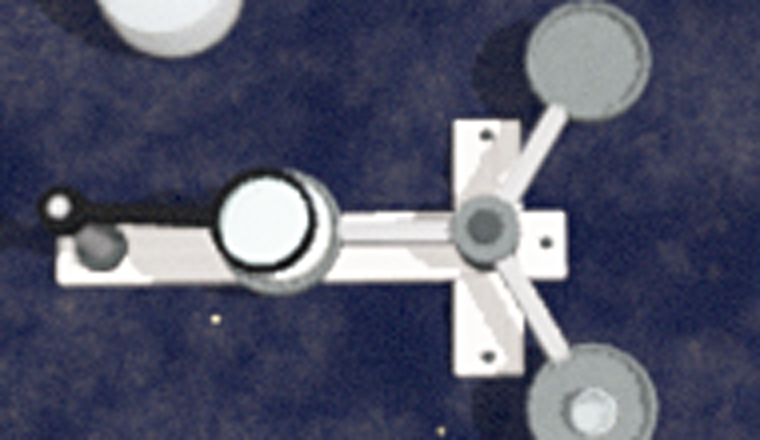

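The clear view shows the lens at m7 (265,220) with the dish pan around (283,233). The fit gives a bar angle of 263.35° against about 267.3° needed, so 4° remain. Going back to the same contact for a last small push.

Call:
step_arm(
  increments=[
    {"dp":[-0.0159,-0.0306,0],"twist":[0,0,0]},
    {"dp":[-0.0159,-0.0306,0],"twist":[0,0,0]},
    {"dp":[-0.0159,-0.0306,0],"twist":[0,0,0]},
    {"dp":[-0.0159,-0.0306,0],"twist":[0,0,0]},
    {"dp":[-0.0159,-0.0306,0],"twist":[0,0,0]},
    {"dp":[0,0,0.025],"twist":[0,0,0]},
    {"dp":[0,0,0.025],"twist":[0,0,0]},
    {"dp":[0,0,0.025],"twist":[0,0,0]},
    {"dp":[0,0,0.025],"twist":[0,0,0]},
    {"dp":[0,0,0],"twist":[0,0,0]},
  ],
)

```text
clock: 24.6
eef_pos: [0.5485, 0.1232, 0.1101]
eef_rot: [[-0.998, 0.064, -0.004], [0.064, 0.998, -0.002], [0.004, -0.003, -1.0]]
contact_force: [-0.8, 0.3, 0.6]
gripper_width: -0.0001
```

```bash
python3 - <<'E'
from h import *
st=monitor.read_state();R=st['eef_rot'];print(st['eef_pos'],'yaw',np.degrees(np.arctan2(R[1,0],R[0,0])))
print('to old contact, tool axes',R.T@(np.array([.6007,.1253,.1115])-st['eef_pos']))
E
```

```text
[0.54849417 0.1231903  0.11008722] yaw 176.30336391225094
to old contact, tool axes [-0.05195503  0.00546701 -0.00163777]
```

Call:
step_arm(
  increments=[
    {"dp":[-0.014,0.003,-0.0016],"twist":[0,0,0]},
    {"dp":[-0.014,0.0025,0],"twist":[0,0,0]},
    {"dp":[-0.012,0,0],"twist":[0,0,0]},
    {"dp":[-0.006,0,0],"twist":[0,0,0]},
    {"dp":[-0.004,0,0],"twist":[0,0,0]},
    {"dp":[-0.002,0,0],"twist":[0,0,0]},
    {"dp":[-0.001,-0.0003,0],"twist":[0,0,-0.02]},
    {"dp":[-0.001,-0.0003,0],"twist":[0,0,-0.02]},
    {"dp":[-0.001,-0.0003,0],"twist":[0,0,-0.018]},
    {"dp":[-0.0005,-0.0002,0],"twist":[0,0,-0.01]},
  ],
)

```text
clock: 25.85
eef_pos: [0.6059, 0.1264, 0.1132]
eef_rot: [[-1.0, -0.006, -0.0], [-0.006, 1.0, -0.0], [0.0, -0.0, -1.0]]
contact_force: [-2.4, -1.5, 0.5]
gripper_width: -0.0002
```

Call:
step_arm(
  increments=[
    {"dp":[0,0,0],"twist":[0,0,0]},
    {"dp":[0.004,0,0],"twist":[0,0,0]},
    {"dp":[0.006,0,0],"twist":[0,0,0]},
    {"dp":[0.01,0,0],"twist":[0,0,0]},
    {"dp":[0.02,0,0],"twist":[0,0,0]},
    {"dp":[0.04,0,-0.01],"twist":[0,0,0]},
    {"dp":[0.03,0.02,-0.04],"twist":[0,0,0]},
    {"dp":[0,0.06,-0.05],"twist":[0,0,0]},
    {"dp":[0,0.06,0],"twist":[0,0,0]},
    {"dp":[0,0.06,0],"twist":[0,0,0]},
  ],
)

```text
clock: 27.1
eef_pos: [0.4951, 0.3152, 0.2043]
eef_rot: [[-1.0, -0.004, 0.003], [-0.004, 1.0, -0.0], [-0.003, -0.0, -1.0]]
contact_force: [-0.1, 0.5, 0.3]
gripper_width: -0.0002
```

```bash
python3 - <<'E'
from h import *
snap('top','top8');snap('side','side8');st=monitor.read_state();print(st['contact_force'],st['eef_pos'])
a=cv2.imread('pics/top8.png')[120:230,120:310];b=cv2.imread('pics/side8.png')[140:320,130:330];cv2.imwrite('pics/m8.png',np.hstack([cv2.resize(a,(480,278),interpolation=cv2.INTER_CUBIC),cv2.resize(b,(309,278),interpolation=cv2.INTER_CUBIC)]))
E
python3 fit.py top8
```

```text
[-0.39654836  0.7220696   0.11311311] [0.49108727 0.32310132 0.20467638]
[(119, 268.5), (117, 268.25), (108, 268.75), (100, 268.0), (97, 269.0), (90, 269.25), (89, 267.75), (86, 269.5), (83, 269.75), (80, 270.0)] [0.61885877 0.05574112]
```

View pics/m8.png

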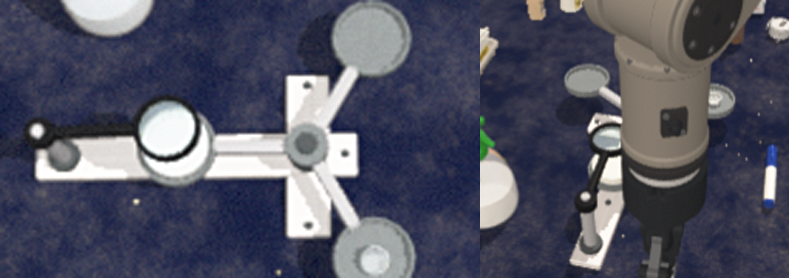

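The lens sits over the dish, with the rim fit at (0.619, 0.056), the dish pan at (0.618, 0.057) and the station at about (0.617, 0.057). Arm clear, cap and marker untouched. I'll settle and hand in.

Call:
step_arm(
  increments=[
    {"dp":[0,0,0],"twist":[0,0,0]},
    {"dp":[0,0,0],"twist":[0,0,0]},
  ],
)

```text
clock: 27.45
eef_pos: [0.4954, 0.312, 0.203]
eef_rot: [[-1.0, -0.003, -0.0], [-0.003, 1.0, -0.002], [0.0, -0.002, -1.0]]
contact_force: [-0.1, -1.1, 1.1]
gripper_width: 0.0001
```

```bash
python3 -c "
from h import *
print(workorder.close_job())"
```

```text
the job is handed in; nothing more can be done
None
```

I turned the turntable about 108° clockwise by pushing the dish arm with the closed fingertips, then pushed the swing lens round over the dish in two pushes. I handed the job in at about 27.5 s, with the gripper raised clear of everything; no verdict was reported.

- **Dish arm:** it lies at about 86.7°, against the beam's measured 87.2–87.3°, so it is about 1 mm off at the pan.
- **Lens:** its centre is at (0.619, 0.056), against the pan at (0.618, 0.057) and the station at about (0.617, 0.057). The bar went about 1° past the beam line, which I left as it was. The camera calibration is only good to about 2 mm.
- **Forces:** readings at the end of each move stayed below about 3 N.
- **Dish, cap and bystanders:** the dish and cap were still in their pans in the last pictures, and the marker had not been touched. The arm hid the dropper bottle and jar in the last side picture, so I did not check them at the end. No low move went near them.
- **Disagreement:** one rim fit, taken with the forearm over half the lens, was ambiguous. I discarded it and measured again with the arm clear.

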